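# Swap the turned knobs and hold the light box shutter half open

## Robot

A 7-joint arm with a two-finger parallel gripper is mounted at the origin on a cart in front of the work surface, level with it; the furniture and walls round the work are solid. World frame = base frame: x ahead of the robot, y to its left, z up, the work surface at z = 0. Lengths are in m, angles in rad, forces in N, time in s.
With the tool pointing down it reaches from about 0.4 to 0.85 m from the base axis. Payload 4.5 kg.
Tool frame: the origin (TCP) lies between the finger pads; the fingertips stand 25 mm ahead of it and the grasp point (between the pads) lies 6 mm ahead of it; z points along the fingers, y is the direction in which the jaws open and shut (so a half turn about z gives the same grasp; the last joint's range is limited). The gripper opens to 85 mm and grips with 20 to 120 N. Pads are 22 mm wide; open, the fingers measure 114 mm over their backs; the gripper's body (76 mm by 85 mm) begins 54 mm behind the grasp point. The pads swing forward as they close: fully open they stand 13 mm farther back than shut.
Start: joints at [-1.275, 0.689, -0.195, 1.565, 0.157, 0.902, -0.215], TCP at [0.162, 0.604, 0.256] pointing down, gripper open.
Joint ranges: [-3.01, 3.01], [-0.46, 2.08], [-1.47, 1.51], [0.13, 2.56], [-1, 4.14], [0.04, 2.09], [-2.66, 2.66]. Speed limits (rad/s): [2.57, 2.57, 3.14, 3.14, 3.14, 3.14, 3.14].

## Interface

Orientations are given as a rotation vector (axis times angle).
In Python, from cell import r, optics, order gives the robot as it stands. The module is installed in compiled form; this text tells all that it offers.
- The arm moves only by the shell command python3 -m creep 'ROWS'. ROWS is JSON, a list of rows, each a list of 7 numbers: the turn, a rotation vector about the tool's x, y, z as a fraction of full scale, then the shift along the tool's x, y, z as a fraction of full scale, then the closure, from 0 (fully open) to 1 (shut). In form: [[wx, wy, wz, tx, ty, tz, claw], ...]. A call has 1 to 20 rows; each row shifts and turns the commanded pose from where the row before left it, along the tool's axes as they then stand; what a row does not reach is not made up. Full scale, the value 1, is 25 mm for a shift and 0.15 rad for a turn. A row lasts 1/8 s, in which the tool goes at most 62.5 mm and 10.7 degrees, less where a joint would pass 70% of its speed; a pose out of reach is approached as far as the arm can. A call with a number of a shift or a turn outside -1 to 1 is refused whole. A call with a gripper value outside its range is refused whole. The fingers move at their own pace and stop on an object; the grip force is fixed at half the most. Time passes only in rows, so rows that do not move let the fingers close. It gives the time, the measured TCP pose, the force and the opening at its end, in the units of the state.
- r.observe(): the state, without advancing time (a new reading comes with each control period).
- optics.grab_frame(name): name is "scene" or "top" or "wrist"; returns the picture (480x640x3 uint8, red, green, blue); there is no depth.
- optics.camera_info(name): a dict with "fovy" (degrees; the focal length in pixels is half the picture's height over the tangent of half this angle, whatever the lens; pixels are square), "cx", "cy" (the principal point, pixels), "view" (4x4, takes a point from world to camera coordinates). Camera axes: x right, y up, looking along -z (the intrinsics and any distortion apply to the point x, -y, -z); pixel columns grow to the right and rows downward; lengths in m; the calibration is good to about 2 mm. A picture is of the moment at which its call begins: read the wrist's pose just before it. camera_info takes no time and is no camera call; for the wrist camera it gives the pose at the moment of the call.
- order.job_done(): hands the job in, once; it reports no verdict.
Trained networks look in the newest picture that a camera, given by its name, has taken for a name from the list of things; names that differ only in an ending like _2 or _b are one class to them, and where a whole thing is asked for, a point or a joint stands for the part that bears it (a point fixed in the world has none). Each returns a list of dicts, best first, with "conf" (0 to 1); they miss things now and then, are a little off and sometimes report something else, mostly with a low value. They report only what shows in the picture. A call takes as long as a camera call. They do not tell look-alikes from the thing itself.
- optics.search_frame(camera, target): "centre" ([column, row] in pixels, amid what is visible of it).
- optics.cut_out(camera, target): "region" (480x640 bool, what is visible of it) and "centre" ([column, row] in pixels, amid what is visible of it).
The state is a dict: "time_s": time; "qpos": joint angles; "qd": joint speeds; "tau": joint torques, N m; "ee_pos": TCP position; "ee_rot": TCP orientation; "contact_force": force on the tool from outside, world axes, zero at the start; "moment": the same for the moment, N m; "width": opening from 0.0 (shut) to 1.0 (fully open).
Only numpy, scipy, OpenCV 4.12 (cv2) and the standard library are available. Lean on these libraries where they do the work, as an engineer would, in place of code of your own. Each camera call takes 0.05 s, during which the arm holds its last target. There are 200 camera calls.

## Task

Two turned wooden knobs are being checked under the inspection light box: swap them, so that the knob from the round cork pad on the waiting stand stands upright in the middle of the light box's cork pad and the other one stands in the same way on the stand's pad; carry them upright, with the shutter still closed. Only then take the sprung shutter by its wooden grip, slide it half open (the long middle mark, half of its travel) without letting it run to its end stop, and finish while still holding it there, since it springs shut when let go. Leave the glass, the chisels and the offcut where they are.

Things in the scene. Friction and masses are not known exactly. Their poses are not given: they have to be found in the camera images.
- light_box: fixed inspection light box, origin under its board; x from cork pad to lamp housing (away from the robot), y left along the shutter's slide. Plywood board x -125 to 95, y -100 to 100, 12 mm thick; grey housing on its rear, x 20 to 90, same width, top at z 92 mm, white window behind the shutter. Black marks on the housing's top at y 0 (closed), 30 (half, the longest), 60 mm (open)
- box_pad (a point): centre of the upper face of the light box's round cork pad (68 mm across, flat, 3 mm above the board, 15 mm above the bench), at x -85 mm, y 0 of light_box
- stand_pad (a point): centre of the upper face of the like cork pad (68 mm across, 15 mm above the bench) on the waiting stand, a fixed square plywood board of 90 mm to the left of the light box. The bench to the left of the stand (its +y side, 60 to 150 mm from the pad's centre) is free for setting a knob down; its top is z = 0
- squat_mid (a point): a turned wooden knob, loose, about 60 g, round about its upright axis z; the squat one, 44 mm high, foot 44 mm across, head 44 mm across from 21 to 38 mm above its foot, neck 28 mm between. This point is on its axis, 22 mm above the foot
- squat_knob: the squat knob; origin at the centre of its underside
- tall_mid (a point): a turned wooden knob, loose, about 60 g, round about its upright axis z; the tall one, 74 mm high, foot 44 mm across, barrel 32 mm across from 30 to 62 mm above its foot, neck 24 mm below that. This point is on its axis, 37 mm above the foot
- tall_knob: the tall knob; origin at the centre of its underside
- shutter_travel (a joint): travel of the steel shutter in m along +y of light_box: 0 closed (its rest), 0.03 half open, 0.06 at its end stop. A spring pulls it shut with 3.75 N when closed, rising 1.5 N per 10 mm (8.25 N at half)
- grip (a point): centre of the shutter's upright wooden grip, a block 22 (x) x 16 (y) x 40 mm (z) standing above the shutter, from 6 to 46 mm above the housing's top; it moves with the shutter. Axes as light_box
- shutter: the sliding shutter: a steel plate 72 mm wide over the window with the wooden grip on top; origin straight below the grip in the underside of the board
- glass: a tea tumbler, 85 mm across and 90 mm high, bystander on the right at the front edge; origin at the centre of its underside
- middle_chisel: a chisel, 198 mm long and 31 mm high, lying along x between light box and stand, bystander; origin under its centre
- offcut: a flat pine offcut, 58 x 50 x 12 mm, behind the stand, bystander; origin under its centre
Things that resemble listed ones, but are neither listed nor needed, are in the scene too. What is shaped like the part that bears stand_pad but orange is not meant.

How it is judged:
On the way:
1. the knobs have changed places: each stands released and upright on the pad where the other stood, and the shutter is still closed (((horizontal distance between squat_mid and box_pad below 0.015 m and z of squat_mid in the frame of box_pad between 0.018 and 0.026 m and horizontal distance between tall_mid and stand_pad below 0.015 m and z of tall_mid in the frame of stand_pad between 0.033 and 0.041 m) or (horizontal distance between tall_mid and box_pad below 0.015 m and z of tall_mid in the frame of box_pad between 0.033 and 0.041 m and horizontal distance between squat_mid and stand_pad below 0.015 m and z of squat_mid in the frame of stand_pad between 0.018 and 0.026 m)) and distance of each of squat_mid, tall_mid from where it was at the start of the episode above 0.1 m and angle between each of squat_mid, tall_mid's own z axis and vertical below 0.12 rad and contact force between the fingers and squat_knob below 0.1 N and contact force between the fingers and tall_knob below 0.1 N and value of joint shutter_travel below 0.004 m), for 0.3 s.
At the end, for the whole second after the job is handed in: Each knob stands upright and released on the cork pad where the other stood, its axis within 15 mm of the pad's centre; the shutter is at half travel, 30 mm within 6 mm, at rest, and the fingers bear on the shutter with more than 2 N (((horizontal distance between squat_mid and box_pad below 0.015 m and z of squat_mid in the frame of box_pad between 0.018 and 0.026 m and horizontal distance between tall_mid and stand_pad below 0.015 m and z of tall_mid in the frame of stand_pad between 0.033 and 0.041 m) or (horizontal distance between tall_mid and box_pad below 0.015 m and z of tall_mid in the frame of box_pad between 0.033 and 0.041 m and horizontal distance between squat_mid and stand_pad below 0.015 m and z of squat_mid in the frame of stand_pad between 0.018 and 0.026 m)) and distance of each of squat_mid, tall_mid from where it was at the start of the episode above 0.1 m and angle between each of squat_mid, tall_mid's own z axis and vertical below 0.12 rad and contact force between the fingers and squat_knob below 0.1 N and contact force between the fingers and tall_knob below 0.1 N and value of joint shutter_travel between 0.024 and 0.036 m and velocity of joint shutter_travel between -0.01 and 0.01 m/s and contact force between the fingers and shutter above 2 N); the arm keeps its last pose, push and grip.
It fails at once if a knob is tipped over (more than 35 degrees from upright) (angle between any of squat_mid, tall_mid's own z axis and vertical above 0.61 rad).
It fails at once if the shutter runs to its end stop (beyond 55 mm) (value of joint shutter_travel above 0.055 m).
It fails at once if the glass, the chisel or the offcut is moved by more than 30 mm (distance of any of glass, middle_chisel, offcut from where it was at the start of the episode above 0.03 m).
It also fails if it takes over 72 s, if anything falls off the work surface, if the arm or the gripper's body presses on something with over 40 N, if the wrist force passes 120 N, or if a joint passes its speed limit or range.

## Working session

There is one attempt and no reset: what is moved stays moved. The work goes in short steps, Python scripts to look and compute and a shell command to move; the robot and the scene stay as the last step left them, time stands still between calls to the robot, and variables do not carry over. Pictures are saved under pics/ and viewed, about 8 in all and at most 12, crops included, and the job is handed in when it is done.

```bash
mkdir -p pics
cat > h.py <<'E'
import numpy as np, cv2
from cell import r, optics, order
def save(name, img): cv2.imwrite('pics/'+name, cv2.cvtColor(img, cv2.COLOR_RGB2BGR))
def ray(cam, px):
    i=optics.camera_info(cam); f=240/np.tan(np.radians(i['fovy'])/2)
    V=np.array(i['view']); R=V[:3,:3]; o=-R.T@V[:3,3]
    d=R.T@np.array([(px[0]-i['cx'])/f, -(px[1]-i['cy'])/f, -1.]); return o,d
def at_z(cam, px, z):
    o,d=ray(cam,px); return o+d*(z-o[2])/d[2]
def proj(cam,p):
    i=optics.camera_info(cam); f=240/np.tan(np.radians(i['fovy'])/2)
    V=np.array(i['view']); c=V[:3,:3]@np.array(p)+V[:3,3]
    return [i['cx']+f*c[0]/-c[2], i['cy']-f*c[1]/-c[2]]
E
python3 - <<'E'
from h import *
print(r.observe())
ims=[]
for c in ['scene','top']:
    i=optics.camera_info(c); print(c,{k:(np.round(v,3).tolist() if k=='view' else v) for k,v in i.items()})
    im=optics.grab_frame(c); save(c+'0.png',im)
    for t in ['light_box','squat_knob','tall_knob','stand_pad','box_pad','grip','shutter','glass','middle_chisel','offcut']:
        try: print(c,t,[(np.round(d['centre']).tolist(),round(d['conf'],2)) for d in optics.search_frame(c,t)])
        except Exception as e: print(t,e)
E
```

```text
{'time_s': 0.0, 'qpos': array([-1.2751784 ,  0.68999444, -0.19448688,  1.56639631,  0.15732462,
        0.9024618 , -0.21506851]), 'qd': array([ 2.60435716e-05,  6.99205182e-04, -5.74034176e-04,  3.55154497e-04,
        1.60987968e-03,  1.60802088e-03, -1.03744989e-03]), 'tau': array([ 3.01937625e-04, -5.39613461e+01, -1.26624539e+00, -1.58547610e+01,
        9.15205077e-03,  9.42066894e-03, -1.34454751e-06]), 'ee_pos': array([0.16167801, 0.60308643, 0.25546285]), 'ee_rot': array([-4.09897158e-01, -3.11465893e+00,  2.93075748e-03]), 'contact_force': array([0.24018943, 0.2271105 , 0.95970122]), 'moment': array([-0.03074209,  0.02317323,  0.04533135]), 'width': 0.9993416715320742}
scene {'fovy': 52.911894042115804, 'cx': 321.31745951120956, 'cy': 239.0811389071044, 'view': [[0.735, -0.678, 0.007, -0.349], [0.447, 0.493, 0.746, -0.33], [-0.509, -0.546, 0.666, -1.025], [0.0, 0.0, 0.0, 1.0]]}
scene light_box [([405.0, 311.0], 0.89)]
scene squat_knob [([390.0, 331.0], 0.85)]
scene tall_knob [([278.0, 240.0], 0.87)]
scene stand_pad [([278.0, 212.0], 0.77), ([274.0, 255.0], 0.63), ([224.0, 2
[... 319 characters left out ...]
[319.0, 219.0], 0.58)]
top {'fovy': 42.84067503225525, 'cx': 323.3874346312913, 'cy': 237.9566847783454, 'view': [[0.01, -1.0, -0.016, 0.055], [0.996, 0.009, 0.094, -0.499], [-0.093, -0.017, 0.995, -1.929], [0.0, 0.0, 0.0, 1.0]]}
top light_box [([412.0, 221.0], 0.66), ([280.0, 255.0], 0.54)]
top squat_knob [([413.0, 245.0], 0.73)]
top tall_knob [([288.0, 245.0], 0.6)]
top stand_pad [([242.0, 212.0], 0.96), ([284.0, 255.0], 0.77), ([204.0, 244.0], 0.73)]
top box_pad [([411.0, 219.0], 0.86)]
top grip [([411.0, 213.0], 0.64)]
top shutter [([282.0, 187.0], 0.56), ([415.0, 212.0], 0.4)]
top glass [([455.0, 291.0], 0.58)]
top middle_chisel [([330.0, 242.0], 0.9)]
top offcut [([281.0, 185.0], 0.6)]
```

Run:
```python
import cv2
a=cv2.imread('pics/scene0.png')[140:460,160:480]; b=cv2.imread('pics/top0.png')[150:330,160:500]
cv2.imwrite('pics/s1.png',cv2.resize(a,(600,600),interpolation=cv2.INTER_CUBIC)); cv2.imwrite('pics/t1.png',cv2.resize(b,None,fx=2.35,fy=2.35,interpolation=cv2.INTER_CUBIC))
```

```text
(no output)
```

View pics/s1.png

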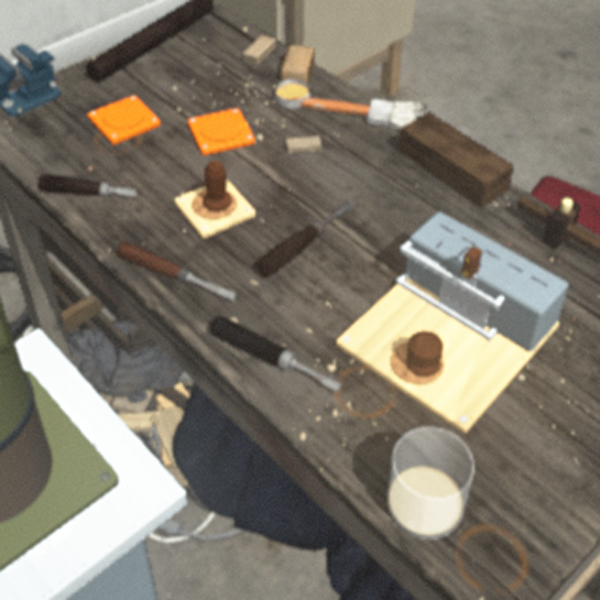

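View pics/t1.png

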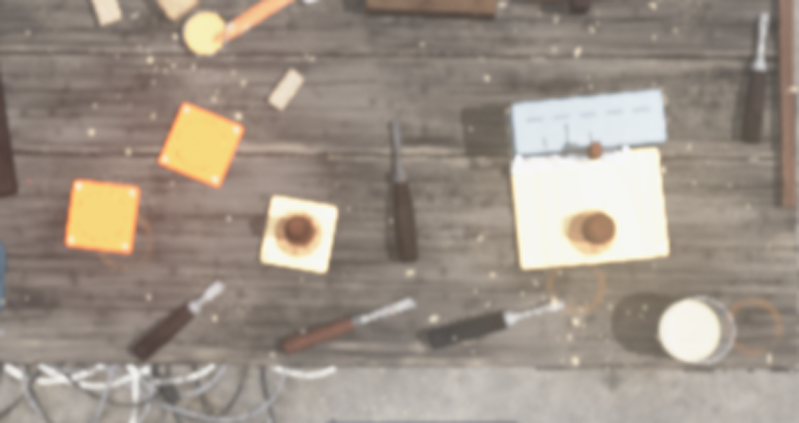

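The scene crop shows the squat knob on the light box pad (425,352) and the tall knob on the plain plywood stand (215,190). The two orange stands at (125,118) and (222,130) are the look-alikes, so I rule them out. In the top crop the plywood stand is at (299,234) and the light box at (590,180).

Run:
```python
from h import *
T=lambda x,y:(x/2.35+160,y/2.35+150)
S=lambda x,y:(x*320/600+160,y*320/600+140)
for n,c,p,z in [('stand corners','top',T(275,196),.012),('','top',T(338,207),.012),('','top',T(326,272),.012),('','top',T(261,262),.012),
 ('LB FL','top',T(520,269),.012),('LB FR','top',T(668,255),.012),('H RL','top',T(512,103),.092),('H RR','top',T(664,90),.092),
 ('squat top','top',T(599,226),.044+.015),('tall top','top',T(298,228),.089),('squat scene','scene',S(425,340),.05),('tall scene top','scene',S(215,167),.086),
 ('LB L scene','scene',S(340,342),.012),('LB F scene','scene',S(466,425),.012),('LB R','scene',S(557,325),.012),
 ('grip top','top',T(595,148),.138),('grip scene','scene',S(471,250),.138),
 ('chisel','top',T(404,190),.02),('chisel a','top',T(395,120),.01),('chisel b','top',T(406,260),.02),('glass','top',T(697,330),.05),('offcut','top',T(286,89),.012)]:
    print(n,np.round(at_z(c,p,z),4)[:2])
```

```text
stand corners [0.5129 0.2099]
 [0.4985 0.1233]
 [0.4095 0.1385]
 [0.4222 0.2274]
LB FL [ 0.4161 -0.1253]
LB FR [ 0.437 -0.326]
H RL [ 0.6307 -0.1082]
H RR [ 0.6496 -0.3081]
squat top [ 0.4718 -0.2264]
tall top [0.4632 0.1717]
squat scene [ 0.4748 -0.2212]
tall scene top [0.4632 0.1744]
LB L scene [ 0.4175 -0.1323]
LB F scene [ 0.441  -0.3204]
LB R [ 0.6464 -0.3032]
grip top [ 0.5656 -0.2111]
grip scene [ 0.5617 -0.2077]
chisel [0.5218 0.0333]
chisel a [0.6196 0.0466]
chisel b [0.4264 0.0297]
glass [ 0.3355 -0.3567]
offcut [0.6613 0.1973]
```

```bash
python3 -m creep '[[0,0,-0.81,0,0,0,0],[0,0,-0.81,0,0,0,0],[0,0,-0.82,0,0,0,0],[0,0,0,-0.6,-1,0,0],[0,0,0,-0.6,-1,0,0],[0,0,0,-0.6,-1,0,0],[0,0,0,-0.6,-1,0,0],[0,0,0,-0.6,-1,0,0],[0,0,0,-0.6,-1,0,0],[0,0,0,-0.6,-1,0,0],[0,0,0,-0.6,-1,0,0],[0,0,0,-0.6,-1,0,0],[0,0,0,-0.6,-1,0,0],[0,0,0,-0.6,-1,0,0],[0,0,0,-0.6,-1,0,0],[0,0,0,-0.6,-1,0,0],[0,0,0,-0.6,-1,0,0],[0,0,0,-0.6,-1,0,0],[0,0,0,-0.5,-1,0,0],[0,0,0,0,-1,0,0]]'
cat >> h.py <<'E'
from scipy.spatial.transform import Rotation as Ro
def go(p, yaw=0.104):
    s=r.observe(); M=Ro.from_rotvec(s['ee_rot']).as_matrix()
    Mt=np.array([[-np.cos(yaw),-np.sin(yaw),0],[-np.sin(yaw),np.cos(yaw),0],[0,0,-1]])
    Mt[:,1]=[-np.sin(yaw),np.cos(yaw),0]; Mt[:,0]=np.cross(Mt[:,1],Mt[:,2])
    print('t',s['time_s'],'pos',np.round(s['ee_pos'],4),'w',round(s['width'],3),'F',np.round(s['contact_force'],1))
    print('turn',np.round(Ro.from_matrix(M.T@Mt).as_rotvec()/.15,2),'shift',np.round(M.T@(np.array(p)-s['ee_pos'])/.025,2))
E
python3 - <<'E'
from h import *
go([.461,.175,.2])
save('w1.png',optics.grab_frame('wrist'))
s=optics.camera_info('wrist'); print(s['fovy'],s['cx'],s['cy'],np.round(s['view'],3).tolist())
for t in ['tall_knob','stand_pad']:
    for d in optics.cut_out('wrist',t): 
        m=d['region']; print(t,d['conf'],np.round(d['centre']),m.sum(), cv2.boundingRect(m.astype(np.uint8)))
E
```

```text
time_s: 3.6
ee_pos: [0.4434, 0.205, 0.2564]
ee_rot: [-0.162, 3.136, 0.001]
contact_force: [0.0, 0.4, 0.9]
width: 1.001
t 3.6 pos [0.4434 0.205  0.2564] w 1.001 F [0.  0.4 0.9]
turn [ 0.    0.01 -0.01] shift [-0.57 -1.27  2.26]
68.92481108054204 320.24860892400227 239.30308658492973 [[-0.098, 0.995, -0.003, -0.155], [-0.943, -0.094, -0.319, 0.477], [-0.317, -0.028, 0.948, -0.235], [0.0, 0.0, 0.0, 1.0]]
tall_knob 0.57 [291. 229.] 1861 (270, 201, 44, 55)
stand_pad 0.95 [534. 255.] 6408 (480, 212, 109, 89)
stand_pad 0.89 [392. 323.] 4371 (351, 278, 102, 89)
stand_pad 0.59 [300. 202.] 4976 (248, 163, 98, 100)
```

View pics/w1.png

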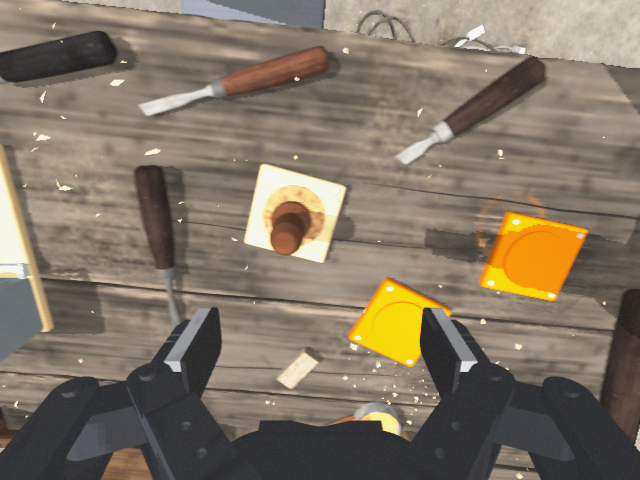

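The wrist view shows the stand with corners (262,164), (346,185), (325,263), (245,243). The tall knob's top is at about (285,240), and the middle of the pad is at about (294,213).

Run:
```python
from h import *
print('stand', np.mean([at_z('wrist',p,.012) for p in [(262,164),(346,185),(325,263),(245,243)]],0))
print('pad', at_z('wrist',(295,213),.015))
print('top', at_z('wrist',(286,241),.086))
for p in [(.461,.175,.015),(.461,.175,.089)]: print(proj('wrist',p))
im=cv2.imread('pics/w1.png')[150:290,220:370]; cv2.imwrite('pics/w1c.png',cv2.resize(im,None,fx=4,fy=4,interpolation=cv2.INTER_CUBIC))
```

```text
stand [0.45683797 0.17865311 0.012     ]
pad [0.45348501 0.17908362 0.015     ]
top [0.46075804 0.17663364 0.086     ]
[np.float64(290.6244216103538), np.float64(219.45369800569995)]
[np.float64(283.7707355762842), np.float64(242.2094419219906)]
```

View pics/w1c.png

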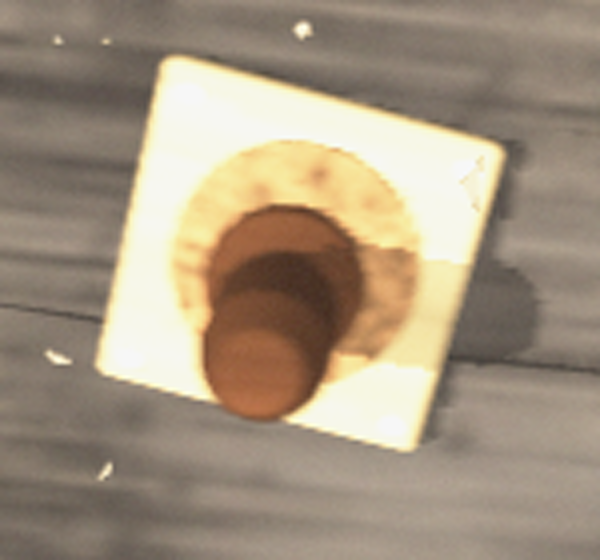

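```bash
python3 -m creep '[[0,0,0,-0.31,-0.64,0,0],[0,0,0,-0.31,-0.64,0,0],[0,0,0,0,0,1,0],[0,0,0,0,0,1,0],[0,0,0,0,0,1,0],[0,0,0,0,0,1,0],[0,0,0,0,0,1,0],[0,0,0,0,0,1,0],[0,0,0,0,0,0.9,0],[0,0,0,0,0,0.87,0],[0,0,0,0,0,0,0],[0,0,0,0,0,0,1],[0,0,0,0,0,0,1],[0,0,0,0,0,0,1],[0,0,0,0,0,0,1],[0,0,0,0,0,0,1],[0,0,0,0,0,0,1]]'
python3 - <<'E'
from h import *
go([.462,.29,.062])
save('w2.png',optics.grab_frame('wrist'))
E
```

```text
time_s: 5.88
ee_pos: [0.4614, 0.1757, 0.0629]
ee_rot: [-0.163, 3.136, 0.001]
contact_force: [-0.7, -0.6, 5.9]
width: 0.354
t 5.875 pos [0.4614 0.1757 0.0629] w 0.354 F [-0.7 -0.6  5.9]
turn [0.   0.01 0.  ] shift [-0.5   4.55  0.04]
```

```bash
python3 -m creep '[[0,0,0,0,0,-0.6,1],[0,0,0,0,0,-0.6,1],[0,0,0,-0.1,0.65,0,1],[0,0,0,-0.1,0.65,0,1],[0,0,0,-0.1,0.65,0,1],[0,0,0,-0.1,0.65,0,1],[0,0,0,-0.1,0.65,0,1],[0,0,0,0,0.65,0,1],[0,0,0,0,0.65,0,1],[0,0,0,0,0,0.6,1],[0,0,0,0,0,0.6,1],[0,0,0,0,0,0.4,1],[0,0,0,0,0,0.1,1],[0,0,0,0,0,0.05,1],[0,0,0,0,0,0,1],[0,0,0,0,0,0,1]]'
python3 - <<'E'
from h import *
go([.462,.29,.048])
E
```

```text
time_s: 7.92
ee_pos: [0.4617, 0.2901, 0.0487]
ee_rot: [-0.164, 3.137, 0.001]
contact_force: [0.5, -0.4, -0.3]
width: 0.355
t 7.925 pos [0.4617 0.2901 0.0487] w 0.355 F [ 0.5 -0.4 -0.3]
turn [0. 0. 0.] shift [-0.01 -0.    0.03]
```

```bash
python3 -m creep '[[0,0,0,0,0,0.05,1],[0,0,0,0,0,0,1],[0,0,0,0,0,0,0.5],[0,0,0,0,0,0,0.3],[0,0,0,0,0,0,0],[0,0,0,0,0,0,0],[0,0,0,0,0,-0.5,0],[0,0,0,0,0,-1,0],[0,0,0,0,0,-1,0],[0,0,0,0,0,-1,0],[0,0,0,0,0,-1,0],[0,0,0,0,0,-1,0],[0,0,0,0.1,-0.9,-1,0],[0,0,0,0.1,-1,0,0],[0,0,0,0.1,-1,0,0],[0,0,0,0.1,-1,0,0],[0,0,0,0.1,-1,0,0],[0,0,0,0.1,-1,0,0],[0,0,0,0.1,-1,0,0],[0,0,0,0.1,-1,0,0]]'; python3 -m creep '[[0,0,0,0.1,-1,0,0],[0,0,0,0.1,-1,0,0],[0,0,0,0.1,-1,0,0],[0,0,0,0.1,-1,0,0],[0,0,0,0.1,-1,0,0],[0,0,0,0.1,-1,0,0],[0,0,0,0.1,-1,0,0],[0,0,0,0.1,-1,0,0],[0,0,0,0.1,-1,0,0],[0,0,0,0.1,-1,0,0],[0,0,0,0.1,-1,0,0],[0,0,0,0.1,-0.7,0,0],[0,0,0,0,0,0,0]]'
python3 - <<'E'
from h import *
go([.471,-.224,.046])
save('w3.png',optics.grab_frame('wrist'))
a=optics.grab_frame('scene'); save('s3.png',a)
im=cv2.imread('pics/w3.png'); s=cv2.resize(cv2.imread('pics/s3.png')[200:300,220:420],(640,320),interpolation=cv2.INTER_CUBIC)
cv2.imwrite('pics/c3.png',cv2.resize(np.vstack([im[:400],s]),None,fx=.83,fy=.83))
print(proj('wrist',(.471,-.224,.059)),proj('wrist',(.4664,-.2238,.015)))
E
```

```text
time_s: 10.42
ee_pos: [0.4621, 0.0905, 0.2103]
ee_rot: [-0.164, 3.136, -0.0]
contact_force: [-0.0, 0.1, 0.0]
width: 1.001
time_s: 12.05
ee_pos: [0.4624, -0.2038, 0.2098]
ee_rot: [-0.16, 3.137, -0.001]
contact_force: [0.2, 0.2, 0.2]
width: 1.001
t 12.05 pos [ 0.4624 -0.2038  0.2098] w 1.001 F [0.2 0.2 0.2]
turn [-0.    0.   -0.02] shift [-0.26 -0.83  6.55]
[np.float64(291.2500272237091), np.float64(237.6123114570646)] [np.float64(295.51917229081187), np.float64(217.9449287572993)]
```

View pics/c3.png

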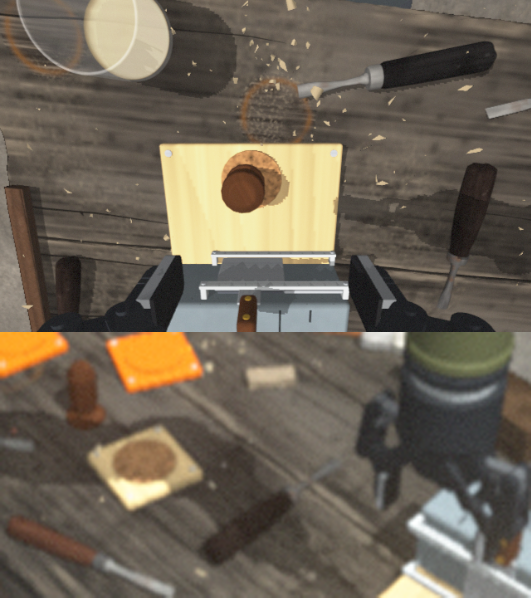

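Run:
```python
from h import *
k=.83
for n,p,z in [('FLcorner(img left= FR)',(160,144),.012),('FL',(343,144),.012),('pad',(252.5,179),.015),('knobtop',(243,188),.054)]:
    print(n,np.round(at_z('wrist',(p[0]/k,p[1]/k),z),4))
im=cv2.imread('pics/w3.png')[160:280,230:380]; cv2.imwrite('pics/w3c.png',cv2.resize(im,None,fx=4,fy=4,interpolation=cv2.INTER_CUBIC))
```

```text
FLcorner(img left= FR) [ 0.4357 -0.3188  0.012 ]
FL [ 0.4152 -0.1223  0.012 ]
pad [ 0.4634 -0.216   0.015 ]
knobtop [ 0.463  -0.2238  0.054 ]
```

View pics/w3c.png

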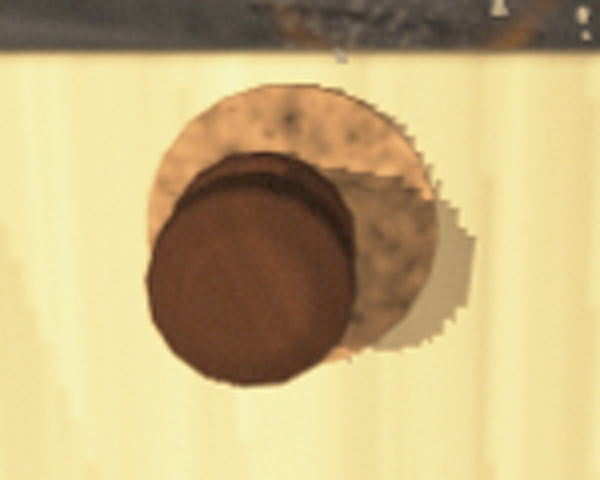

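```bash
python3 -m creep '[[0,0,0,-0.14,-0.8,0,0],[0,0,0,0,0,0.5,0],[0,0,0,0,0,1,0],[0,0,0,0,0,1,0],[0,0,0,0,0,1,0],[0,0,0,0,0,1,0],[0,0,0,0,0,1,0],[0,0,0,0,0,0.7,0],[0,0,0,0,0,0.35,0],[0,0,0,0,0,0,0],[0,0,0,0,0,0,1],[0,0,0,0,0,0,1],[0,0,0,0,0,0,1],[0,0,0,0,0,0,1],[0,0,0,0,0,0,1]]'
python3 - <<'E'
from h import *
go([.457,.179,.046])
E
```

```text
time_s: 14.02
ee_pos: [0.4686, -0.2224, 0.0467]
ee_rot: [-0.163, 3.136, -0.001]
contact_force: [-0.1, -0.2, 6.3]
width: 0.487
t 14.025 pos [ 0.4686 -0.2224  0.0467] w 0.487 F [-0.1 -0.2  6.3]
turn [-0.    0.01 -0.  ] shift [-1.2  16.02  0.02]
```

```bash
python3 -m creep '[[0,0,0,0,0,-0.5,1],[0,0,0,0,0,-1,1],[0,0,0,0,0,-1,1],[0,0,0,0,0.5,-1,1],[0,0,0,-0.1,1,-0.5,1],[0,0,0,-0.1,1,0,1],[0,0,0,-0.1,1,0,1],[0,0,0,-0.1,1,0,1],[0,0,0,-0.1,1,0,1],[0,0,0,-0.1,1,0,1],[0,0,0,-0.1,1,0,1],[0,0,0,-0.1,1,0,1],[0,0,0,-0.1,1,0,1],[0,0,0,-0.1,1,0,1],[0,0,0,-0.1,1,0,1],[0,0,0,-0.1,1,0,1],[0,0,0,0,1,0,1],[0,0,0,0,1,0,1],[0,0,0,0,1,0,1],[0,0,0,0,0.5,0,1]]'; python3 -m creep '[[0,0,0,0,0,0,1]]'
python3 - <<'E'
from h import *
go([.457,.179,.046])
save('w4.png',optics.grab_frame('wrist'))
print(proj('wrist',(.457,.179,.015)))
d=[(np.round(x['centre']).tolist(),x['conf']) for x in optics.cut_out('wrist','stand_pad')]; print(d)
E
```

```text
time_s: 16.52
ee_pos: [0.4564, 0.1804, 0.1465]
ee_rot: [-0.166, 3.136, 0.002]
contact_force: [0.3, 0.7, -0.8]
width: 0.489
time_s: 16.65
ee_pos: [0.4565, 0.1794, 0.1462]
ee_rot: [-0.166, 3.137, 0.001]
contact_force: [-0.8, -1.1, -0.5]
width: 0.487
t 16.65 pos [0.4565 0.1794 0.1462] w 0.487 F [-0.8 -1.1 -0.5]
turn [0.   0.   0.01] shift [-0.02 -0.02  4.01]
[np.float64(321.1537174506792), np.float64(239.3088920736427)]
[([464.0, 350.0], 0.74), ([617.0, 302.0], 0.64), ([315.0, 224.0], 0.57)]
```

View pics/w4.png

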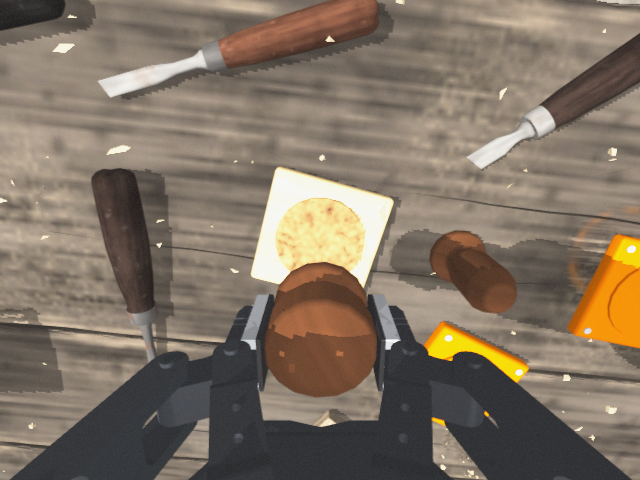

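The pad centre shows at (320.5,239.5), and I predicted (321,239), so I'm lowering the squat knob here. After releasing it I'll go straight to the tall knob.

```bash
python3 -m creep '[[0,0,0,0,0,0.8,1],[0,0,0,0,0,1,1],[0,0,0,0,0,1,1],[0,0,0,0,0,0.7,1],[0,0,0,0,0,0.3,1],[0,0,0,0,0,0.15,1],[0,0,0,0,0,0.03,1],[0,0,0,0,0,0,1],[0,0,0,0,0,0,0.4],[0,0,0,0,0,0,0.2],[0,0,0,0,0,0,0],[0,0,0,0,0,0,0],[0,0,0,0,0,-0.5,0],[0,0,0,0,0,-1,0],[0,0,0,0,0,-1,0],[0,0,0,0,0,-1,0],[0,0,0,0,0,-0.5,0]]'; python3 -m creep '[[0,0,0,-0.17,0.9,0,0],[0,0,0,-0.17,0.9,0,0],[0,0,0,-0.17,0.9,0,0],[0,0,0,-0.16,0.9,0,0],[0,0,0,0,0.78,0,0],[0,0,0,0,0,0,0]]'
python3 - <<'E'
from h import *
go([.4617,.2901,.0475])
save('w5.png',optics.grab_frame('wrist'))
print(proj('wrist',(.457,.179,.053)),proj('wrist',(.4617,.2901,.0)),proj('wrist',(.4617,.2901,.074)))
E
```

```text
time_s: 18.88
ee_pos: [0.457, 0.1789, 0.1481]
ee_rot: [-0.163, 3.135, 0.001]
contact_force: [0.8, 0.2, 0.1]
width: 1.001
time_s: 19.62
ee_pos: [0.4611, 0.2918, 0.1462]
ee_rot: [0.168, -3.137, -0.002]
contact_force: [-0.1, -1.3, -0.4]
width: 1.0
t 19.625 pos [0.4611 0.2918 0.1462] w 1.0 F [-0.1 -1.3 -0.4]
turn [ 0.01 -0.    0.02] shift [-0.02 -0.07  3.95]
[np.float64(146.80954177870578), np.float64(233.84137735564835)] [np.float64(320.3407986287999), np.float64(233.08692633788334)] [np.float64(320.40592849240556), np.float64(270.8468023531607)]
```

View pics/w5.png

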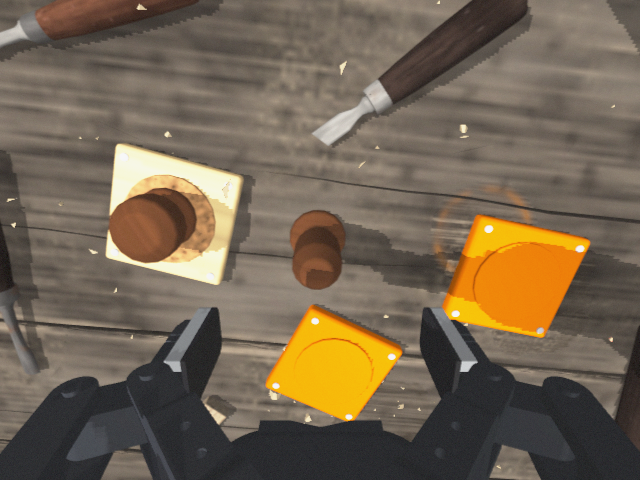

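```bash
python3 -m creep '[[0,0,0,-0.02,-0.05,0.7,0],[0,0,0,0,0,1,0],[0,0,0,0,0,1,0],[0,0,0,0,0,0.9,0],[0,0,0,0,0,0.33,0],[0,0,0,0,0,0,0],[0,0,0,0,0,0,1],[0,0,0,0,0,0,1],[0,0,0,0,0,0,1],[0,0,0,0,0,0,1],[0,0,0,0,0,0,1],[0,0,0,0,0,0,1]]'
python3 - <<'E'
from h import *
go([.464,-.216,.0625])
E
python3 -m creep '[[0,0,0,0,0,-0.5,1],[0,0,0,0,0,-1,1],[0,0,0,0,0,-1,1],[0,0,0,0,0,-1,1],[0,0,0,0.1,-0.5,-1,1],[0,0,0,0.1,-1,-0.5,1],[0,0,0,0.1,-1,0,1],[0,0,0,0.1,-1,0,1],[0,0,0,0.1,-1,0,1],[0,0,0,0.1,-1,0,1],[0,0,0,0.1,-1,0,1],[0,0,0,0.1,-1,0,1],[0,0,0,0.1,-1,0,1],[0,0,0,0.1,-1,0,1],[0,0,0,0.1,-1,0,1],[0,0,0,0.1,-1,0,1],[0,0,0,0.1,-1,0,1],[0,0,0,0.1,-1,0,1],[0,0,0,0.1,-1,0,1],[0,0,0,0.1,-1,0,1]]'
python3 - <<'E'
from h import *
go([.464,-.216,.0625])
E
```

```text
time_s: 21.18
ee_pos: [0.4628, 0.2886, 0.0487]
ee_rot: [-0.163, 3.136, 0.001]
contact_force: [-0.1, -0.7, 6.5]
width: 0.359
t 21.175 pos [0.4628 0.2886 0.0487] w 0.359 F [-0.1 -0.7  6.5]
turn [0.   0.01 0.  ] shift [  2.05 -20.08  -0.57]
time_s: 23.68
ee_pos: [0.4628, -0.1022, 0.1736]
ee_rot: [-0.164, 3.137, -0.001]
contact_force: [-0.9, -0.4, -0.9]
width: 0.356
t 23.675 pos [ 0.4628 -0.1022  0.1736] w 0.356 F [-0.9 -0.4 -0.9]
turn [-0.  0.  0.] shift [ 0.43 -4.53  4.44]
```

```bash
python3 -m creep '[[0,0,0,0.1,-1,0,1],[0,0,0,0.1,-1,0,1],[0,0,0,0.1,-1,0,1],[0,0,0,0.1,-1,0,1],[0,0,0,0,-0.45,0.5,1],[0,0,0,0,0,0,1],[0,0,0,0,0,0,1]]'
python3 - <<'E'
from h import *
go([.464,-.216,.0637])
save('w6.png',optics.grab_frame('wrist'))
print(proj('wrist',(.464,-.216,.015)))
for p in [(.565,-.211,.138)]: print(proj('wrist',p))
E
```

```text
time_s: 24.55
ee_pos: [0.4646, -0.2114, 0.1604]
ee_rot: [0.167, -3.137, -0.002]
contact_force: [-0.3, 1.2, -0.8]
width: 0.353
t 24.55 pos [ 0.4646 -0.2114  0.1604] w 0.353 F [-0.3  1.2 -0.8]
turn [ 0.01 -0.    0.01] shift [ 0.04 -0.18  3.87]
[np.float64(314.1358976228876), np.float64(231.2417096934563)]
[np.float64(301.4928996654906), np.float64(473.976652290077)]
```

View pics/w6.png

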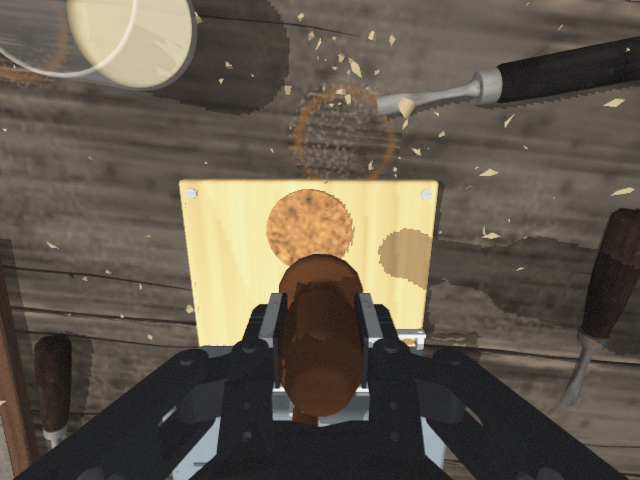

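```bash
python3 -m creep '[[0,0,0,0.05,-0.3,0.3,1],[0,0,0,0,0,1,1],[0,0,0,0,0,1,1],[0,0,0,0,0,0.8,1],[0,0,0,0,0,0.5,1],[0,0,0,0,0,0.17,1],[0,0,0,0,0,0.06,1],[0,0,0,0,0,0,1]]'; python3 -m creep '[[0,0,0,0,0,0.03,1],[0,0,0,0,0,0,0.6],[0,0,0,0,0,0,0.4],[0,0,0,0,0,0,0],[0,0,0,0,0,0,0],[0,0,0,0,0,-0.5,0],[0,0,0,0,0,-1,0],[0,0,0,0,0,-1,0],[0,0,0,0,0,-1,0],[0,0,0,0,0,-1,0],[0,0,0,0,0,-1,0],[0,0,0,0.5,0,-0.5,0],[0,0,0,0,0,0,0]]'
python3 - <<'E'
from h import *
go([.565,-.211,.13])
save('w7.png',optics.grab_frame('wrist')); save('s7.png',optics.grab_frame('scene')); save('t7.png',optics.grab_frame('top'))
im=cv2.imread('pics/w7.png'); s=cv2.resize(cv2.imread('pics/s7.png')[200:360,220:476],(640,400),interpolation=cv2.INTER_CUBIC)
cv2.imwrite('pics/c7.png',cv2.resize(np.vstack([im,s]),None,fx=.68,fy=.68))
print(proj('wrist',(.464,-.219,.015)),proj('wrist',(.464,-.219,.089)),proj('wrist',(.565,-.211,.138)))
E
```

```text
time_s: 25.6
ee_pos: [0.4645, -0.2207, 0.0652]
ee_rot: [-0.163, 3.136, -0.0]
contact_force: [-0.4, 0.2, 0.1]
width: 0.358
time_s: 27.22
ee_pos: [0.4501, -0.2224, 0.2146]
ee_rot: [0.162, -3.137, 0.001]
contact_force: [0.2, 0.2, 0.2]
width: 0.996
t 27.225 pos [ 0.4501 -0.2224  0.2146] w 0.996 F [0.2 0.2 0.2]
turn [-0.01 -0.01 -0.01] shift [-4.62 -0.02  3.38]
[np.float64(321.34259642511995), np.float64(229.33402181754946)] [np.float64(321.77860514335447), np.float64(258.25408549131544)] [np.float64(318.475503820473), np.float64(417.83323665447006)]
```

View pics/c7.png

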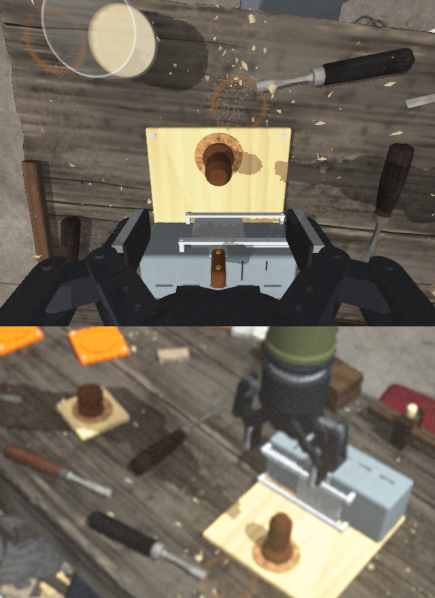

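Run:
```python
from h import *
print(at_z('wrist',(320.6,368),.098),at_z('wrist',(320.6,422),.138))
c=cv2.imread('pics/w7.png')[290:440,250:450]
cv2.imwrite('pics/w7c.png',cv2.resize(c,None,fx=4,fy=4,interpolation=cv2.INTER_CUBIC))
```

```text
[ 0.55476741 -0.21046436  0.098     ] [ 0.56858124 -0.20912327  0.138     ]
```

View pics/w7c.png

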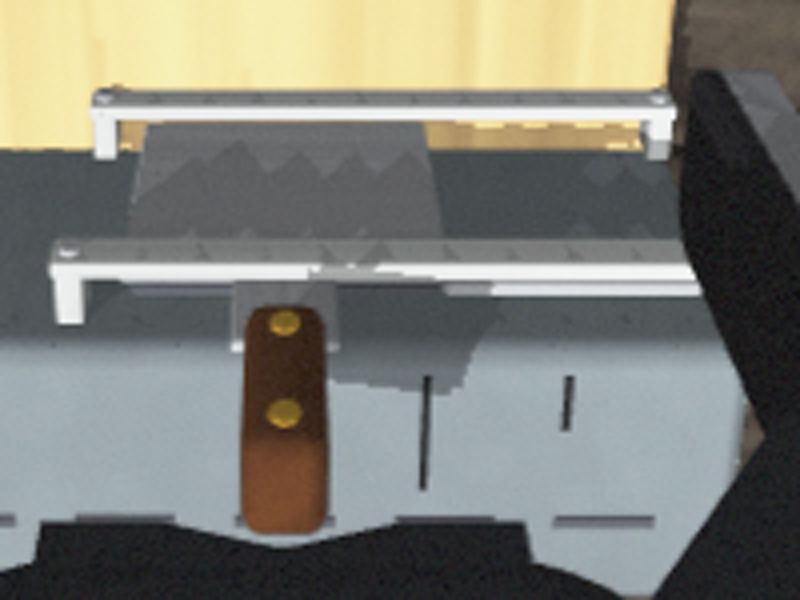

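```bash
python3 -m creep '[[0,0,0,-0.9,0,0,0],[0,0,0,-0.9,0,0,0],[0,0,0,-0.9,0,0,0],[0,0,0,-0.9,0,0,0],[0,0,0,-0.95,0.04,0,0],[0,0,0,0,0,0.4,0],[0,0,0,0,0,0.8,0],[0,0,0,0,0,0.8,0],[0,0,0,0,0,0.8,0],[0,0,0,0,0,0.46,0],[0,0,0,0,0,0.2,0],[0,0,0,0,0,0,0],[0,0,0,0,0,0,0]]'
python3 - <<'E'
from h import *
go([.563,-.2097,.128])
save('w8.png',optics.grab_frame('wrist'))
E
```

```text
time_s: 29.0
ee_pos: [0.5651, -0.2091, 0.1281]
ee_rot: [-0.163, 3.136, -0.0]
contact_force: [0.1, 0.1, 0.3]
width: 1.004
t 29.0 pos [ 0.5651 -0.2091  0.1281] w 1.004 F [0.1 0.1 0.3]
turn [-0.    0.01  0.  ] shift [ 0.09 -0.01  0.01]
```

View pics/w8.png

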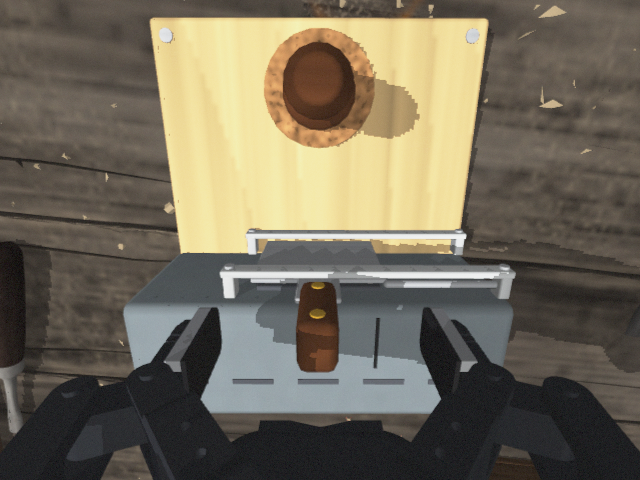

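The grip is at (318,345), centred between the open fingers, and the tall knob stands in the middle of its pad at (320,85). I'm closing on the grip now.

```bash
python3 -m creep '[[0,0,0,0.05,0,0,0.5],[0,0,0,0,0,0,0.8],[0,0,0,0,0,0,1],[0,0,0,0,0,0,1],[0,0,0,0,0,0,1],[0,0,0,0,0,0,1],[0,0,0,0,0,0,1]]'
python3 - <<'E'
from h import *
s=r.observe(); y=np.array([-np.sin(.104),np.cos(.104),0])
go(s['ee_pos']+.03*y)
E
```

```text
time_s: 29.92
ee_pos: [0.5636, -0.2101, 0.1277]
ee_rot: [-0.162, 3.137, -0.002]
contact_force: [-0.3, -4.1, 2.5]
width: 0.183
t 29.925 pos [ 0.5636 -0.2101  0.1277] w 0.183 F [-0.3 -4.1  2.5]
turn [-0.01  0.   -0.  ] shift [ 0.   1.2 -0. ]
```

```bash
python3 -m creep '[[0,0,0,0,0.08,0,1],[0,0,0,0,0.12,0,1],[0,0,0,0,0.15,0,1],[0,0,0,0,0.15,0,1],[0,0,0,0,0.15,0,1],[0,0,0,0,0.15,0,1],[0,0,0,0,0.15,0,1],[0,0,0,0,0.12,0,1],[0,0,0,0,0.08,0,1],[0,0,0,0,0.03,0,1],[0,0,0,0,0,0,1],[0,0,0,0,0,0,1],[0,0,0,0,0,0,1],[0,0,0,0,0,0,1]]'
python3 - <<'E'
from h import *
s=r.observe(); y=np.array([-np.sin(.104),np.cos(.104),0])
go(s['ee_pos']); print('moved mm',1000*(s['ee_pos']-[.5636,-.2101,.1277])@y)
save('w9.png',optics.grab_frame('wrist')); save('s9.png',optics.grab_frame('scene'))
im=cv2.imread('pics/w9.png'); q=cv2.resize(cv2.imread('pics/s9.png')[200:360,220:476],(640,400),interpolation=cv2.INTER_CUBIC)
cv2.imwrite('pics/c9.png',cv2.resize(np.vstack([im,q]),None,fx=.68,fy=.68))
E
```

```text
time_s: 31.68
ee_pos: [0.5607, -0.1814, 0.1277]
ee_rot: [-0.162, 3.137, -0.004]
contact_force: [1.4, -7.9, 1.9]
width: 0.175
t 31.675 pos [ 0.5607 -0.1814  0.1277] w 0.175 F [ 1.4 -7.9  1.9]
turn [-0.02  0.   -0.01] shift [0. 0. 0.]
moved mm 28.826815755521956
```

```bash
python3 -m creep '[[0,0,0,0,0.03,0,1],[0,0,0,0,0,0,1],[0,0,0,0,0,0,1],[0,0,0,0,0,0,1],[0,0,0,0,0,0,1],[0,0,0,0,0,0,1],[0,0,0,0,0,0,1],[0,0,0,0,0,0,1]]'
python3 - <<'E'
from h import *
s=r.observe(); y=np.array([-np.sin(.104),np.cos(.104),0])
print('moved mm',1000*(s['ee_pos']-[.5636,-.2101,.1277])@y,'F along',s['contact_force']@y,'w',s['width'])
for cam in ['top','scene']:
    optics.grab_frame(cam)
    for t,z0,hm in [('squat_knob',.015,.022),('tall_knob',.015,.037)]:
        for d in optics.search_frame(cam,t)[:2]: print(cam,t,round(d['conf'],2),np.round(d['centre']),np.round(at_z(cam,d['centre'],z0+hm),3))
E
```

```text
time_s: 32.78
ee_pos: [0.5606, -0.1808, 0.1277]
ee_rot: [-0.162, 3.137, -0.004]
contact_force: [1.4, -8.7, 2.3]
width: 0.179
moved mm 29.4462353372469 F along -8.817536362531012 w 0.1790425451263202
top squat_knob 0.45 [284. 248.] [0.465 0.185 0.037]
top tall_knob 0.54 [412. 248.] [ 0.467 -0.218  0.052]
scene squat_knob 0.64 [273. 243.] [0.455 0.178 0.037]
scene squat_knob 0.26 [404. 312.] [ 0.536 -0.224  0.037]
scene tall_knob 0.77 [385. 325.] [ 0.463 -0.227  0.052]
```

```bash
python3 -c "
from h import *
print(order.job_done())"
```

```text
the job is handed in; nothing more can be done
None
```

The knobs are swapped, and I handed the job in with the gripper still holding the shutter at about half travel. The robot's clock stood at about 33 s of the 72 allowed.

**Knobs:** I set the tall knob on the free bench to the left of the stand. Then I moved the squat knob to the stand's pad and the tall knob to the light box's pad. Pictures taken before I touched the shutter showed both upright, released and near the middle of their pads.

**Shutter:** I gripped it only after both knobs were in place. The tool moved 29.4 mm along the slide. The pull at the end read 8.8 N and the reading before it about 8.0 N, against 8.25 N expected at half travel. The opening stayed steady over the last second, so the grip was not slipping.

**Checks that were weaker or disagreed:**
- I had used up the 12 pictures, so I could not look at the shutter against its middle mark. Its travel is judged from tool movement and spring force alone. The force was already about 4 N when I first closed on the grip, so the true travel may differ from 29.4 mm by a millimetre or two.
- The final knob positions came from the trained networks. They put the squat knob 2 mm (scene camera) and 10 mm (top camera) from the pad centre I measured. For the tall knob the figures were 8 mm and 3 mm. All are inside the 15 mm limit, and the top camera had been a few millimetres off earlier.
- I never reached near the glass, the chisel or the offcut. I did not measure their positions again at the end.

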